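# Uncover the reading magnifier and hold it over the book

## Task

Lift the loose dust cover off the magnifier stand and set it down upright on a free patch of the desk, then draw the magnifier out of its slanted pocket, turn it level and hold it still over the middle of the closed book, the lens about 10 cm above the book's cover. Finish while still holding it there in the gripper, touching nothing else with it, and leave the book and everything else on the desk where they are.

Things in the scene. Friction and masses are not known exactly. Their poses are not given: they have to be found in the camera images.
- stand: Dark wooden stand, fixed on the desk: base 130 x 94 x 12 mm (x, y), on it a 103 x 67 x 4 mm plinth and a flat pocket (62 mm across, top 65 mm above the desk) sloping at 45 degrees. Origin: centre of the underside; z up. The magnifier lies in the pocket lens down (38 mm deep, 2 to 3 mm of play), its handle rising at 45 degrees towards the stand's +x; draw it back along the handle 40 mm to free it.
- cover: Loose grey dust cover, a box 114 x 78 x 108 mm (x, y, z) without its grip, open below, walls 3 mm, 0.14 kg. It stands on the stand's base (underside 12 mm above the desk) round the plinth, 2.5 mm of play each way, axes along the stand's. Origin: centre of its underside. The magnifier inside reaches 96 mm above that, so lift it straight up 100 mm before moving sideways.
- cover_grip (a point): Point to grip on the cover: in the dark steel grip bar in the middle of its top, 129 mm above the cover's underside. The bar is 44 mm long along the cover's x, 14 mm thick along its y, and stands 32 mm above the top (its upper end is 11 mm above this point).
- magnifier: Magnifying glass, 49 x 107 x 8 mm, 0.07 kg: round lens at its +y end (y = 6 to 52 mm), straight round handle, 8 mm thick, along y (y = 6 to -54 mm). z is square to the lens: it is level when z is vertical, either face up. Origin: on the face z = 0, 4 mm off the handle's axis, about the middle of the length.
- lens (a point): Centre of the lens: at (0, 29, 4) mm in the magnifier's frame.
- handle (a point): A point to grip on the handle's axis: at (0, -34, 4) mm in the magnifier's frame, 63 mm from the lens centre. At the start it is about 91 mm above the desk, and nothing but the handle lies within 25 mm of it once the cover is off.
- pocket (a point): Where the lens centre lies while the magnifier is fully home in the stand's pocket.
- book: The only closed book on the desk in front of the robot, lying flat, 109 x 150 x 18 mm (x, y, z), loose. Origin at its underside, 4 mm off the middle in x.
- book_middle (a point): Middle of the book's upper cover, 18 mm above the desk; z is up.
- fastener_tin: Bystander: flat tin, 50 x 74 x 21 mm, loose. Origin at its underside.
- stamp_large: Bystander: rubber stamp standing on its foot, 26 x 56 x 70 mm, loose. Origin at its underside.
- pocket_watch: Bystander: pocket watch lying flat, 63 x 47 x 12 mm, loose. Origin at its underside.
- eraser: Bystander: eraser, 17 x 43 x 13 mm, loose. Origin at its underside.

How it is judged (in metres and radians):
On the way, in this order (a step that is already met when the one before it is completed fails the run):
1. the cover has been lifted off and stands upright on the desk, clear of the stand and let go, the magnifier still in its pocket (height (world z) of cover below 0.006 m and angle between cover's own z axis and vertical below 0.1 rad and horizontal distance between cover and stand above 0.085 m and contact force between the fingers and cover below 0.3 N and distance between lens and pocket below 0.03 m), for 0.2 s.
2. the magnifier has been drawn out of the pocket and is held in the fingers (distance between lens and pocket above 0.06 m and contact force between the fingers and magnifier above 1 N and height (world z) of lens above 0.05 m), for 0.2 s.
At the end, for the whole second after the job is handed in: The magnifier is in the gripper's fingers, its z axis within 0.2 rad of vertical, the lens centre within 30 mm (level) of the book's middle and 60 to 140 mm above its upper cover, still, touching neither book, stand nor cover; the cover stands upright on the desk, clear of the stand and let go (contact force between the fingers and magnifier above 1 N and z of lens in the frame of book_middle between 0.06 and 0.14 m and horizontal distance between lens and book_middle below 0.03 m and (angle between magnifier's own z axis and vertical below 0.2 rad or angle between magnifier's own z axis and vertical above 2.94159 rad) and linear speed of magnifier below 0.03 m/s and height (world z) of handle above 0.05 m and contact force between magnifier and book below 0.2 N and contact force between magnifier and stand below 0.2 N and contact force between magnifier and cover below 0.2 N and height (world z) of cover below 0.006 m and angle between cover's own z axis and vertical below 0.1 rad and horizontal distance between cover and stand above 0.085 m and contact force between the fingers and cover below 0.3 N and linear speed of cover below 0.02 m/s); the arm keeps its last pose, push and grip.
It fails at once if the book is pushed more than 20 mm (distance of book from where it was at the start of the episode above 0.02 m).
It fails at once if a bystander (tin, stamp, watch, eraser) is pushed more than 25 mm (distance of any of fastener_tin, stamp_large, pocket_watch, eraser from where it was at the start of the episode above 0.025 m).
It also fails if it takes over 54 s, if anything falls off the work surface, if the arm or the gripper's body presses on something with over 40 N, if the wrist force passes 120 N, or if a joint passes its speed limit or range.

## Robot

A 6-joint arm with a two-finger parallel gripper is mounted at the origin on the work surface; the furniture and walls round the work are solid. World frame = base frame: x ahead of the robot, y to its left, z up, the work surface at z = 0. Lengths are in m, angles in degrees, forces in N, time in s.
With the tool pointing down it reaches from about 0.4 to 0.825 m from the base axis. Payload 7 kg.
Tool frame: the origin (TCP) lies midway between the tips of the shut fingers; the grasp point (between the pads) lies 19 mm behind it; z points along the fingers, y is the line along which they close (so a half turn about z gives the same grasp; the last joint's range is limited). The gripper opens to 88 mm and grips with 3 to 60 N. Pads are 19 mm wide; open, the fingers measure 130 mm over their backs; the gripper's body (78 mm by 193 mm) begins 47 mm behind the grasp point.
Start: joints at [85.892, 20.546, 0.682, 0, -70.136, -16.507], TCP at [0.238, 0.632, 0.227] pointing down, gripper open.
Joint ranges: [-176.03, 176.03], [-82.01, 121.73], [-58.28, 71.71], [-173.87, 95.51], [-174.79, -0.11], [-173.66, 173.66]. Speed limits (degrees/s): [136.94, 136.94, 172.46, 180, 180, 180].

## Interface

Orientations are given as [roll, pitch, yaw] about the fixed x, y, z axes, in that order (R = Rz(yaw) Ry(pitch) Rx(roll)).
In Python, from plant import r gives the robot as it stands. The module is installed in compiled form; this text tells all that it offers.
- The arm moves only by the tool play_rows, never from a script. Its argument "rows" is a list of rows, each an object with "slide": the shift along the tool's x, y, z as a fraction of full scale, a list of three; "delta_rot": the turn, a rotation vector about the tool's x, y, z as a fraction of full scale, a list of three; "fingers": the opening, from -1 (shut) to 1 (fully open). In form: [{"slide": [x, y, z], "delta_rot": [rx, ry, rz], "fingers": fingers}, ...]. A call has 1 to 8 rows; each row shifts and turns the commanded pose from where the row before left it, along the tool's axes as they then stand; what a row does not reach is not made up. Full scale, the value 1, is 0.15 m for a shift and 0.08 rad for a turn. A row lasts 1/8 s, in which the tool goes at most 62.5 mm and 10.7 degrees, less where a joint would pass 70% of its speed; a pose out of reach is approached as far as the arm can. A call with a number of a shift or a turn outside -1 to 1 is refused whole. A call with a gripper value outside its range is refused whole. The fingers move at their own pace and stop on an object; "squeeze" is the grip in N (left out, the last holds). Time passes only in rows, so rows that do not move let the fingers close. It gives the time, the measured TCP pose, the force, the opening and the grip force at its end, in the units of the state.
- r.get_state(): the state, without advancing time (a new reading comes with each control period).
- r.capture(name): name is "scene" or "top" or "wrist"; returns a dict with "image" (480x640x3 uint8, blue, green, red), "fx", "fy", "cx", "cy" (pixels), "R" (3x3) and "t" (3): a world point X has camera coordinates R X + t; the wrist camera has in their place "T_tool_cam" (4x4, takes a point from camera to tool coordinates, whose origin is the TCP and whose axes are the flange's). Camera axes: x right, y down, z forward; pixel columns grow to the right and rows downward; lengths in m; the calibration is good to about 2 mm. A picture is of the moment at which its call begins: read the wrist's pose just before it. There is no depth.
- r.close_job(): hands the job in; it is judged then, once.
The state is a dict: "time_s": time; "joints": joint angles; "qd": joint speeds; "joint_torque": joint torques, N m; "tcp_pos": TCP position; "eef_rot": TCP orientation; "contact_force": force on the tool from outside, world axes, zero at the start; "moment": the same for the moment, N m; "gripper_width": finger opening in m; "gripper_force": force on a finger pad.
Only numpy, scipy, OpenCV 4.12 (cv2) and the standard library are available. Lean on these libraries where they do the work, as an engineer would, in place of code of your own. Each camera call takes 0.05 s, during which the arm holds its last target. There are 200 camera calls.

## Working session

There is one attempt and no reset: what is moved stays moved. The work goes in short steps, Python scripts to look and compute and a tool call to move; the robot and the scene stay as the last step left them, time stands still between calls to the robot, and variables do not carry over. Pictures are saved under pics/ and viewed, at most 10 in all, crops included, and the job is handed in when it is done.

Besides the shell and the picture viewer there is one more tool, called by a JSON object that holds its "method" and its "body". play_rows: Moves the arm, as the interface text tells. Shift numbers are shares of 0.15 m and turn numbers shares of 0.08 rad, none past 1 either way. Its arguments: {"type":"object","properties":{"rows":{"type":"array"},"squeeze":{"type":"number"}},"required":["rows"]}

```bash
mkdir -p pics
python3 - <<'E'
from plant import r
import cv2,json,pickle
s=r.get_state();print(s)
for n in("scene","top"):
    c=r.capture(n);cv2.imwrite(f"pics/{n}0.png",c["image"]);pickle.dump(c,open(f"{n}0.pkl","wb"))
    print(n,c["fx"],c["cx"],c["cy"],c["R"],c["t"])
E
```

```text
{'time_s': 0.0, 'joints': array([ 8.58925238e+01,  2.05917094e+01,  6.32199760e-01, -2.09640236e-02,
       -7.01356789e+01, -1.65069799e+01]), 'qd': array([ 0.003235  ,  0.02443991,  0.0654719 ,  0.01343379,  0.15155255,
       -0.03621894]), 'joint_torque': array([ 1.95192308e-05, -5.82722104e+01,  2.93058532e+01,  6.99723333e+00,
        7.06657040e-03, -1.64618368e-04]), 'tcp_pos': array([0.23749828, 0.63129798, 0.22560498]), 'eef_rot': array([ 1.79903135e+02, -8.15379658e-03, -2.06215891e+01]), 'contact_force': array([ 0.39638731,  0.09129049, -0.18082557]), 'moment': array([-0.00315519, -0.00838716,  0.03285291]), 'gripper_force': 0.0, 'gripper_width': 0.08738642043164745}
scene 460.40893530429764 319.3609073381892 246.09467700463273 [[ 0.80739932 -0.58998097 -0.00536518]
 [-0.36987729 -0.49905705 -0.78366628]
 [ 0.45967067  0.63471608 -0.62115889]] [-0.29497166  0.27564733  0.99418261]
top 596.3760795734269 324.0327625320072 237.22741775883546 [[-8.28006810e-03 -9.99965488e-01  6.80949087e-04]
 [-9.76164765e-01  7.93529651e-03 -2.16885643e-01]
 [ 2.16872754e-01 -2.46054640e-03 -9.76196780e-01]] [0.05810772 0.44547186 1.25002325]
```

View pics/top0.png

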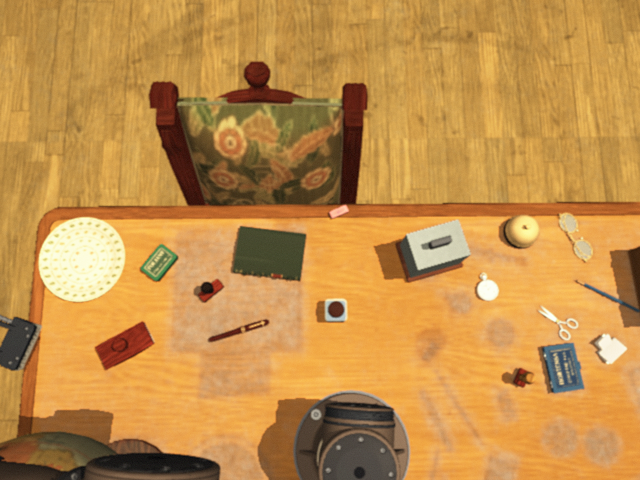

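View pics/scene0.png

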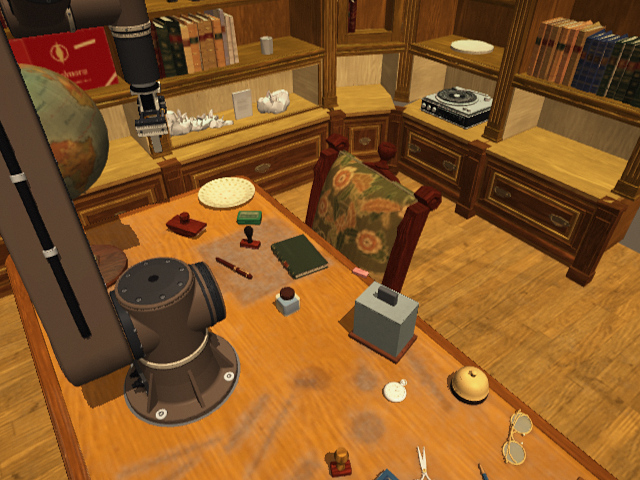

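The top view shows the covered stand near pixel (435,248), the book near (270,253), the watch at (487,290), the eraser at (340,211), the tin at (160,262) and the stamp at (210,290). An ink bottle stands at (336,310).

```bash
cat > h.py <<'E'
import numpy as np,cv2,pickle
from scipy.spatial.transform import Rotation as Ro
def ray(c,u,v,z):
    R=np.array(c["R"]);t=np.array(c["t"]);C=-R.T@t
    d=R.T@np.array([(u-c["cx"])/c["fx"],(v-c["cy"])/c["fy"],1])
    return C+d*(z-C[2])/d[2]
def proj(c,X):
    p=np.array(c["R"])@np.array(X)+np.array(c["t"]);return p[0]/p[2]*c["fx"]+c["cx"],p[1]/p[2]*c["fy"]+c["cy"]
E
python3 - <<'E'
from h import *
c=pickle.load(open("top0.pkl","rb"))
im=c["image"]
a=cv2.resize(im[205:305,385:505],None,fx=5,fy=5,interpolation=cv2.INTER_CUBIC)
b=cv2.resize(im[215:295,220:320],None,fx=2,fy=2,interpolation=cv2.INTER_CUBIC)
o=np.zeros((500,800,3),np.uint8);o[:,:600]=a;o[:160,600:]=b
cv2.imwrite("pics/crop0.png",o)
for n,u,v,z in [("bar",436,242,.152),("cov",435,245,.12),("bookm",270,253,.018),("watch",487,290,.01),("ink",336,310,.03),("eraser",340,211,.01),("edge",430,212,0),("spot",420,330,0)]:
    p=ray(c,u,v,z);print(n,p.round(3),np.hypot(*p[:2]).round(3))
E
```

```text
bar [ 0.411 -0.169  0.152] 0.445
cov [ 0.412 -0.173  0.12 ] 0.447
bookm [0.418 0.175 0.018] 0.453
watch [ 0.333 -0.303  0.01 ] 0.45
ink [0.289 0.03  0.03 ] 0.291
eraser [0.515 0.018 0.01 ] 0.515
edge [ 0.514 -0.188  0.   ] 0.547
spot [ 0.247 -0.154  0.   ] 0.291
```

View pics/crop0.png

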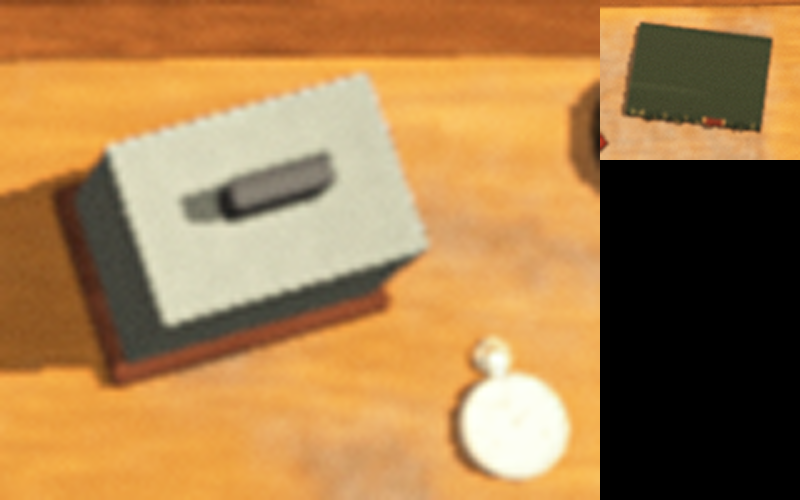

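```bash
cat >> h.py <<'E'
from scipy.optimize import least_squares
def fit(c,pts,x0):  # pts: [(u,v,X,Y,Z local)]
    def f(p):
        cs,sn=np.cos(p[2]),np.sin(p[2]);o=[]
        for u,v,X,Y,Z in pts:
            q=proj(c,[p[0]+cs*X-sn*Y,p[1]+sn*X+cs*Y,Z]);o+=[q[0]-u,q[1]-v]
        return o
    s=least_squares(f,x0);return s.x,np.array(s.fun).reshape(-1,2)
E
python3 - <<'E'
from h import *
from plant import r
c=pickle.load(open("top0.pkl","rb"))
cov=[(406.6,235,-57,39),(457,220,57,39),(470.4,254,57,-39),(418,270.4,-57,-39)]
base=[(408,282,-65,-47),(462.6,265,65,-47),(397,243,-65,47)]
P=[(u,v,a/1e3,b/1e3,.12) for u,v,a,b in cov]+[(u,v,a/1e3,b/1e3,.012) for u,v,a,b in base]
x,e=fit(c,P,[.41,-.17,-1.3]);print("cover",x.round(4),np.degrees(x[2]),e.round(1).tolist())
B=[(240,226.5,-.075,.0545),(306,234.5,.075,.0545),(300,280,.075,-.0545),(232.5,272.5,-.075,-.0545)]
B=[b+(.018,) for b in B]
x,e=fit(c,B,[.418,.175,-1.6]);print("book",x.round(4),np.degrees(x[2]),e.round(1).tolist())
print(r.get_state()["tcp_pos"],r.get_state()["eef_rot"])
E
```

```text
cover [ 0.4133 -0.1794 -1.2849] -73.61863064262593 [[-0.8, -0.5], [1.0, -1.1], [0.5, 0.3], [0.0, -0.1], [0.2, 0.7], [1.2, 0.9], [-2.2, -0.2]]
book [ 0.4176  0.1754 -1.6984] -97.3126607702277 [[-0.2, -1.0], [0.2, -1.2], [0.0, 1.3], [-0.1, 0.8]]
[0.23752018 0.6313598  0.22572639] [ 1.79915009e+02 -7.38351612e-03 -2.06208068e+01]
```

```bash
cat >> h.py <<'E'
def pose(s): return np.array(s["tcp_pos"]),Ro.from_euler("xyz",s["eef_rot"],degrees=True)
def plan(p0,R0,p1,R1,n,fing,dec=2):
    """n equal rows from pose 0 to pose 1 in tool units; returns the rounded end pose"""
    rv=(R0.inv()*R1).as_rotvec()
    p,R=np.array(p0,float),R0
    for k in range(n):
        tgt=p0+(np.array(p1)-p0)*(k+1)/n
        s=np.round(R.inv().apply(tgt-p)/.15,dec);w=np.round((R.inv()*R0*Ro.from_rotvec(rv*(k+1)/n)).as_rotvec()/.08,dec)
        print('{"slide":%s,"delta_rot":%s,"fingers":%s},'%(s.tolist(),w.tolist(),fing))
        p=p+R.apply(s*.15);R=R*Ro.from_rotvec(w*.08)
    print("end",p.round(4),R.as_euler("xyz",degrees=True).round(2));return p,R
def E(*a): return Ro.from_euler("xyz",a,degrees=True)
E
python3 - <<'E'
from h import *
from plant import r
p,R=pose(r.get_state())
p,R=plan(p,R,[.42,.25,.31],E(180,0,-47),8,1)
plan(p,R,[.413,-.179,.29],E(180,0,-73.6),8,1)
E
```

```text
{"slide":[0.25, 0.24, -0.07],"delta_rot":[0.0, -0.0, 0.72],"fingers":1},
{"slide":[0.27, 0.23, -0.07],"delta_rot":[0.0, -0.0, 0.72],"fingers":1},
{"slide":[0.28, 0.22, -0.07],"delta_rot":[0.01, -0.0, 0.72],"fingers":1},
{"slide":[0.3, 0.19, -0.07],"delta_rot":[-0.0, -0.0, 0.72],"fingers":1},
{"slide":[0.3, 0.18, -0.07],"delta_rot":[0.0, -0.0, 0.72],"fingers":1},
{"slide":[0.31, 0.16, -0.07],"delta_rot":[0.0, -0.0, 0.72],"fingers":1},
{"slide":[0.32, 0.15, -0.07],"delta_rot":[0.0, -0.01, 0.72],"fingers":1},
{"slide":[0.33, 0.12, -0.07],"delta_rot":[0.01, 0.0, 0.72],"fingers":1},
end [0.4198 0.2505 0.31  ] [-1.7999e+02  2.0000e-02 -4.7020e+01]
{"slide":[0.26, 0.25, 0.02],"delta_rot":[-0.0, 0.0, 0.72],"fingers":1},
{"slide":[0.27, 0.23, 0.01],"delta_rot":[-0.0, 0.0, 0.73],"fingers":1},
{"slide":[0.28, 0.22, 0.02],"delta_rot":[-0.0, 0.0, 0.72],"fingers":1},
{"slide":[0.3, 0.2, 0.02],"delta_rot":[-0.0, 0.0, 0.73],"fingers":1},
{"slide":[0.31, 0.18, 0.01],"delta_rot":[-0.0, 0.0, 0.72],"fingers":1},
{"slide":[0.32, 0.16, 0.02],"delta_rot":[-0.0, 0.0, 0.73],"fingers":1},
{"slide":[0.32, 0.15, 0.02],"delta_rot":[-0.0, 0.0, 0.72],"fingers":1},
{"slide":[0.34, 0.12, 0.01],"delta_rot":[-0.0, 0.0, 0.73],"fingers":1},
end [ 0.4137 -0.1788  0.2904] [-1.800e+02  2.000e-02 -7.361e+01]
```

{"method": "play_rows", "body": {"rows": [{"slide": [0.25, 0.24, -0.07], "delta_rot": [0, 0, 0.72], "fingers": 1}, {"slide": [0.27, 0.23, -0.07], "delta_rot": [0, 0, 0.72], "fingers": 1}, {"slide": [0.28, 0.22, -0.07], "delta_rot": [0, 0, 0.72], "fingers": 1}, {"slide": [0.3, 0.19, -0.07], "delta_rot": [0, 0, 0.72], "fingers": 1}, {"slide": [0.3, 0.18, -0.07], "delta_rot": [0, 0, 0.72], "fingers": 1}, {"slide": [0.31, 0.16, -0.07], "delta_rot": [0, 0, 0.72], "fingers": 1}, {"slide": [0.32, 0.15, -0.07], "delta_rot": [0, 0, 0.72], "fingers": 1}, {"slide": [0.33, 0.12, -0.07], "delta_rot": [0, 0, 0.72], "fingers": 1}]}}

```text
time_s: 1.1
tcp_pos: [0.4201, 0.249, 0.3109]
eef_rot: [-180.0, 0.0, -47.1]
contact_force: [0.6, 0.9, -0.1]
gripper_width: 0.0878
gripper_force: 0.0
```

{"method": "play_rows", "body": {"rows": [{"slide": [0.26, 0.25, 0.02], "delta_rot": [0, 0, 0.72], "fingers": 1}, {"slide": [0.27, 0.23, 0.01], "delta_rot": [0, 0, 0.73], "fingers": 1}, {"slide": [0.28, 0.22, 0.02], "delta_rot": [0, 0, 0.72], "fingers": 1}, {"slide": [0.3, 0.2, 0.02], "delta_rot": [0, 0, 0.73], "fingers": 1}, {"slide": [0.31, 0.18, 0.01], "delta_rot": [0, 0, 0.72], "fingers": 1}, {"slide": [0.32, 0.16, 0.02], "delta_rot": [0, 0, 0.73], "fingers": 1}, {"slide": [0.32, 0.15, 0.02], "delta_rot": [0, 0, 0.72], "fingers": 1}, {"slide": [0.34, 0.12, 0.01], "delta_rot": [0, 0, 0.73], "fingers": 1}]}}

```text
time_s: 2.1
tcp_pos: [0.4132, -0.1801, 0.291]
eef_rot: [-180.0, 0.0, -73.7]
contact_force: [1.3, 0.4, -0.0]
gripper_width: 0.0874
gripper_force: 0.0
```

{"method": "play_rows", "body": {"rows": [{"slide": [0, 0, 0], "delta_rot": [0, 0, 0], "fingers": 1}, {"slide": [0, 0, 0], "delta_rot": [0, 0, 0], "fingers": 1}]}}

```text
time_s: 2.35
tcp_pos: [0.4135, -0.1786, 0.2907]
eef_rot: [180.0, 0.0, -73.7]
contact_force: [-0.1, 0.0, 0.2]
gripper_width: 0.0873
gripper_force: 0.0
```

```bash
cat >> h.py <<'E'
def wcam(r,tag):
    s=r.get_state();p,R=pose(s);w=r.capture("wrist");T=np.array(w["T_tool_cam"])
    Rwc=R.as_matrix()@T[:3,:3];tw=p+R.apply(T[:3,3])
    c=dict(image=w["image"],fx=w["fx"],fy=w["fy"],cx=w["cx"],cy=w["cy"],R=Rwc.T,t=-Rwc.T@tw,s=s)
    pickle.dump(c,open(tag+".pkl","wb"));cv2.imwrite(f"pics/{tag}.png",c["image"]);return c
E
python3 - <<'E'
from h import *
from plant import r
c=wcam(r,"w1");print(c["s"]["tcp_pos"],c["s"]["eef_rot"],c["s"]["time_s"],c["s"]["joints"])
print(-c["R"].T@c["t"])
E
```

```text
[ 0.41351444 -0.17864869  0.29073996] [ 1.79966214e+02  2.38581574e-02 -7.36686271e+01] 2.35 [ 1.82165916e+00 -3.52389707e+00 -1.98645394e+01 -1.52452378e-02
 -7.36980441e+01  1.45140050e+01]
[ 0.43344779 -0.24369275  0.45084194]
```

View pics/w1.png

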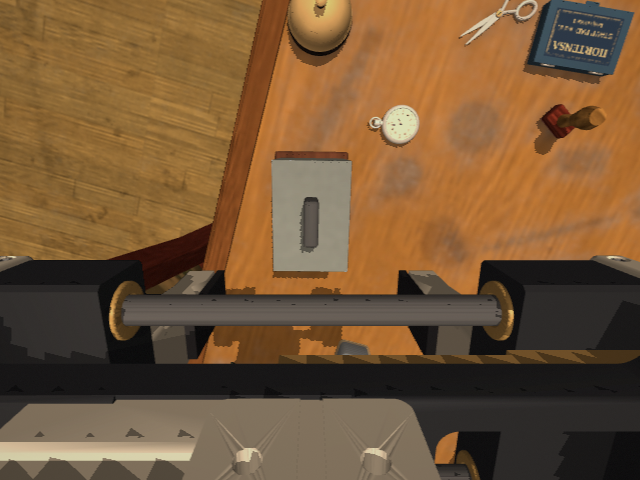

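The wrist view shows the cover squarely below: its top corners are near (273,160), (350,162), (347,271) and (273,271), and the bar runs from about (311,198) to (311,248).

Run:
```python
from h import *
c=pickle.load(open("w1.pkl","rb"))
im=cv2.cvtColor(c["image"],cv2.COLOR_BGR2GRAY)
cov=[(273,160,57,39),(350.5,162,57,-39),(347,271,-57,-39),(273,271,-57,39)]
P=[(u,v,a/1e3,b/1e3,.12) for u,v,a,b in cov]
x,e=fit(c,P,[.41,-.17,-1.3]);print("cover",x.round(4),np.degrees(x[2]),e.round(1).tolist())
for z in(.152,.12):
  for X,Y in((.022,.007),(.022,-.007),(-.022,-.007),(-.022,.007)):
    a=np.radians(-73.6);print(z,X,Y,np.round(proj(c,[.4133+np.cos(a)*X-np.sin(a)*Y,-.1794+np.sin(a)*X+np.cos(a)*Y,z]),1))
for v in (205,215,225,235): print(v,im[v,294:330].tolist())
print(im[185:260,311].tolist())
```

```text
cover [ 0.4147 -0.18   -1.301 ] -74.54037966497945 [[-1.5, 0.1], [1.5, -0.7], [-0.1, 0.9], [0.1, -0.1]]
0.152 0.022 0.007 [304.4 202.5]
0.152 0.022 -0.007 [319.9 202.5]
0.152 -0.022 -0.007 [319.7 249.2]
0.152 -0.022 0.007 [304.7 249.2]
0.12 0.022 0.007 [305.  197.7]
0.12 0.022 -0.007 [319.1 197.7]
0.12 -0.022 -0.007 [318.9 240.3]
0.12 -0.022 0.007 [305.3 240.3]
205 [144, 143, 143, 143, 143, 142, 142, 141, 117, 68, 61, 76, 82, 85, 71, 73, 89, 89, 88, 88, 86, 86, 81, 74, 77, 117, 142, 143, 143, 143, 143, 143, 143, 142, 142, 142]
215 [145, 144, 144, 143, 143, 118, 85, 85, 85, 71, 63, 76, 83, 85, 86, 88, 88, 88, 89, 87, 86, 84, 78, 69, 92, 129, 144, 144, 144, 144, 145, 144, 144, 144, 143, 143]
225 [147, 146, 146, 145, 145, 145, 145, 120, 85, 73, 65, 77, 84, 85, 86, 87, 88, 88, 88, 86, 85, 82, 76, 66, 112, 145, 144, 143, 143, 143, 143, 143, 144, 143, 144, 144]
235 [146, 147, 146, 147, 148, 148, 122, 87, 87, 74, 67, 77, 83, 84, 86, 87, 88, 87, 86, 86, 85, 81, 74, 62, 110, 146, 146, 146, 146, 146, 144, 143, 143, 143, 143, 142]
[143, 143, 143, 143, 143, 143, 143, 143, 143, 143, 143, 143, 43, 45, 44, 46, 59, 80, 84, 88, 89, 88, 89, 89, 89, 89, 90, 89, 89, 88, 88, 88, 89, 89, 88, 89, 89, 89, 89, 88, 88, 89, 89, 88, 88, 88, 88, 88, 87, 88, 87, 87, 87, 87, 87, 87, 87, 86, 87, 86, 86, 70, 56, 86, 87, 86, 122, 147, 147, 147, 147, 146, 145, 146, 145]
```

{"method": "play_rows", "body": {"rows": [{"slide": [0.007, 0, 0.3], "delta_rot": [0, 0, 0.09], "fingers": 1}, {"slide": [0, 0, 0.3], "delta_rot": [0, 0, 0], "fingers": 1}, {"slide": [0, 0, 0.25], "delta_rot": [0, 0, 0], "fingers": 1}, {"slide": [0, 0, 0.15], "delta_rot": [0, 0, 0], "fingers": 1}, {"slide": [0, 0, 0.09], "delta_rot": [0, 0, 0], "fingers": 1}, {"slide": [0, 0, 0], "delta_rot": [0, 0, 0], "fingers": 1}]}}

```text
time_s: 3.15
tcp_pos: [0.4141, -0.1787, 0.1273]
eef_rot: [179.9, 0.0, -73.9]
contact_force: [-0.6, 0.3, 0.8]
gripper_width: 0.0875
gripper_force: 0.0
```

{"method": "play_rows", "body": {"rows": [{"slide": [0, 0, 0], "delta_rot": [0, 0, 0], "fingers": -1}, {"slide": [0, 0, 0], "delta_rot": [0, 0, 0], "fingers": -1}, {"slide": [0, 0, 0], "delta_rot": [0, 0, 0], "fingers": -1}, {"slide": [0, 0, 0], "delta_rot": [0, 0, 0], "fingers": -1}, {"slide": [0, 0, 0], "delta_rot": [0, 0, 0], "fingers": -1}, {"slide": [0, 0, 0], "delta_rot": [0, 0, 0], "fingers": -1}], "squeeze": 30}}

```text
time_s: 3.9
tcp_pos: [0.4142, -0.1795, 0.1276]
eef_rot: [-180.0, -0.0, -74.0]
contact_force: [0.3, -0.3, 0.2]
gripper_width: 0.0332
gripper_force: 0.0
```

{"method": "play_rows", "body": {"rows": [{"slide": [0, 0, 0], "delta_rot": [0, 0, 0], "fingers": -1}, {"slide": [0, 0, 0], "delta_rot": [0, 0, 0], "fingers": -1}, {"slide": [0, 0, 0], "delta_rot": [0, 0, 0], "fingers": -1}, {"slide": [0, 0, 0], "delta_rot": [0, 0, 0], "fingers": -1}, {"slide": [0, 0, -0.03], "delta_rot": [0, 0, 0], "fingers": -1}, {"slide": [0, 0, -0.06], "delta_rot": [0, 0, 0], "fingers": -1}, {"slide": [0, 0, 0], "delta_rot": [0, 0, 0], "fingers": -1}]}}

```text
time_s: 4.78
tcp_pos: [0.4148, -0.1795, 0.142]
eef_rot: [-179.9, -0.0, -74.0]
contact_force: [-0.5, 1.1, -1.3]
gripper_width: 0.0139
gripper_force: 30.0
```

{"method": "play_rows", "body": {"rows": [{"slide": [0, 0, -0.12], "delta_rot": [0, 0, 0], "fingers": -1}, {"slide": [0, 0, -0.15], "delta_rot": [0, 0, 0], "fingers": -1}, {"slide": [0, 0, -0.15], "delta_rot": [0, 0, 0], "fingers": -1}, {"slide": [0, 0, -0.15], "delta_rot": [0, 0, 0], "fingers": -1}, {"slide": [0, 0, -0.12], "delta_rot": [0, 0, 0], "fingers": -1}, {"slide": [0, 0, -0.02], "delta_rot": [0, 0, 0], "fingers": -1}, {"slide": [0, 0, 0], "delta_rot": [0, 0, 0], "fingers": -1}]}}

```text
time_s: 5.65
tcp_pos: [0.4139, -0.1793, 0.247]
eef_rot: [180.0, 0.0, -74.0]
contact_force: [0.1, -0.7, -1.1]
gripper_width: 0.0137
gripper_force: 30.0
```

Run:
```python
from h import *
from plant import r
s=r.get_state();p,R=pose(s);print(p,s["contact_force"],s["gripper_width"])
plan(p,R,[.41,0,p[2]],R,6,-1)
c=r.capture("scene");cv2.imwrite("pics/s2.png",cv2.resize(c["image"][200:400,280:480],None,fx=3,fy=3)); pickle.dump(c,open("s2.pkl","wb"))
```

```text
[ 0.41387141 -0.17933375  0.24702889] [ 0.14582023 -0.73292592 -1.0810064 ] 0.013725878811222303
{"slide":[-0.19, -0.05, 0.0],"delta_rot":[0.0, 0.0, 0.0],"fingers":-1},
{"slide":[-0.2, -0.05, 0.0],"delta_rot":[-0.0, 0.0, -0.0],"fingers":-1},
{"slide":[-0.19, -0.05, 0.0],"delta_rot":[-0.0, 0.0, -0.0],"fingers":-1},
{"slide":[-0.19, -0.05, 0.0],"delta_rot":[-0.0, 0.0, -0.0],"fingers":-1},
{"slide":[-0.19, -0.05, 0.0],"delta_rot":[-0.0, 0.0, -0.0],"fingers":-1},
{"slide":[-0.2, -0.05, 0.0],"delta_rot":[-0.0, 0.0, -0.0],"fingers":-1},
end [4.093e-01 3.000e-04 2.471e-01] [ 1.7999e+02  3.0000e-02 -7.4030e+01]
```

View pics/s2.png

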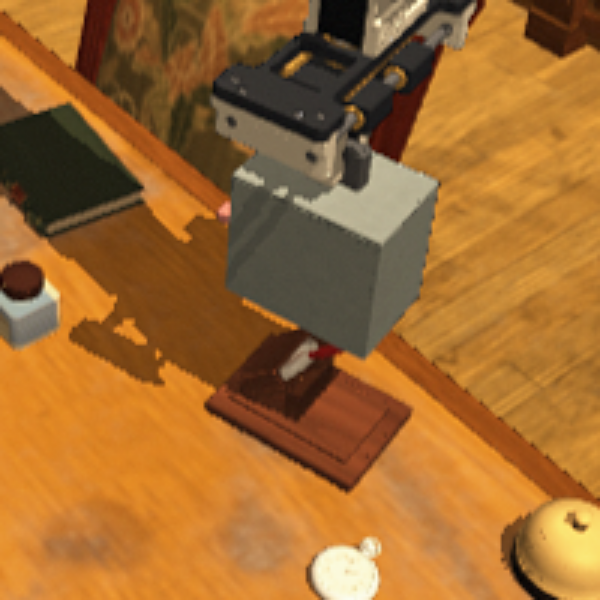

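The cover hangs level with its underside above the magnifier. The pocket is at the left of the stand near crop (280,370), and the red handle rises to the right near (325,352), towards -y.

{"method": "play_rows", "body": {"rows": [{"slide": [-0.1, -0.03, -0.02], "delta_rot": [0, 0, 0], "fingers": -1}, {"slide": [-0.2, -0.05, 0], "delta_rot": [0, 0, 0], "fingers": -1}, {"slide": [-0.22, -0.06, 0], "delta_rot": [0, 0, 0], "fingers": -1}, {"slide": [-0.22, -0.06, 0], "delta_rot": [0, 0, 0], "fingers": -1}, {"slide": [-0.2, -0.05, 0], "delta_rot": [0, 0, 0], "fingers": -1}, {"slide": [-0.15, -0.04, 0], "delta_rot": [0, 0, 0], "fingers": -1}, {"slide": [-0.07, -0.02, 0], "delta_rot": [0, 0, 0], "fingers": -1}, {"slide": [0, 0, 0], "delta_rot": [0, 0, 0], "fingers": -1}]}}

```text
time_s: 6.7
tcp_pos: [0.4108, 0.0008, 0.2501]
eef_rot: [179.9, -0.0, -73.9]
contact_force: [0.3, 0.1, -1.0]
gripper_width: 0.0136
gripper_force: 30.0
```

{"method": "play_rows", "body": {"rows": [{"slide": [0, 0, 0.15], "delta_rot": [0, 0, 0], "fingers": -1}, {"slide": [0, 0, 0.22], "delta_rot": [0, 0, 0], "fingers": -1}, {"slide": [0, 0, 0.22], "delta_rot": [0, 0, 0], "fingers": -1}, {"slide": [0, 0, 0.15], "delta_rot": [0, 0, 0], "fingers": -1}, {"slide": [0, 0, 0.09], "delta_rot": [0, 0, 0], "fingers": -1}, {"slide": [0, 0, 0.04], "delta_rot": [0, 0, 0], "fingers": -1}, {"slide": [0, 0, 0.01], "delta_rot": [0, 0, 0], "fingers": -1}, {"slide": [0, 0, 0.005], "delta_rot": [0, 0, 0], "fingers": -1}]}}

```text
time_s: 7.7
tcp_pos: [0.4114, 0.0008, 0.1184]
eef_rot: [-179.9, 0.0, -74.0]
contact_force: [0.8, -0.5, -1.2]
gripper_width: 0.0136
gripper_force: 30.0
```

{"method": "play_rows", "body": {"rows": [{"slide": [0, 0, 0.01], "delta_rot": [0, 0, 0], "fingers": -1}, {"slide": [0, 0, 0], "delta_rot": [0, 0, 0], "fingers": -1}]}}

```text
time_s: 7.95
tcp_pos: [0.4111, 0.0007, 0.1165]
eef_rot: [-180.0, 0.0, -74.0]
contact_force: [-0.4, 0.3, -0.6]
gripper_width: 0.0137
gripper_force: 30.0
```

{"method": "play_rows", "body": {"rows": [{"slide": [0, 0, 0.007], "delta_rot": [0, 0, 0], "fingers": -1}, {"slide": [0, 0, 0], "delta_rot": [0, 0, 0], "fingers": -1}]}}

```text
time_s: 8.2
tcp_pos: [0.4113, 0.0007, 0.1155]
eef_rot: [-180.0, -0.0, -74.0]
contact_force: [0.9, 0.6, 1.5]
gripper_width: 0.0141
gripper_force: 30.0
```

Contact with the desk felt. Release.

{"method": "play_rows", "body": {"rows": [{"slide": [0, 0, 0], "delta_rot": [0, 0, 0], "fingers": 0.2}, {"slide": [0, 0, 0], "delta_rot": [0, 0, 0], "fingers": 0.2}, {"slide": [0, 0, 0], "delta_rot": [0, 0, 0], "fingers": 0.2}, {"slide": [0, 0, 0], "delta_rot": [0, 0, 0], "fingers": 0.2}, {"slide": [0, 0, -0.1], "delta_rot": [0, 0, 0], "fingers": 0.2}, {"slide": [0, 0, -0.25], "delta_rot": [0, 0, 0], "fingers": 0.2}, {"slide": [0, 0, -0.4], "delta_rot": [0, 0, 0], "fingers": 0.2}, {"slide": [0, 0, -0.35], "delta_rot": [0, 0, 0], "fingers": 0.2}]}}

```text
time_s: 9.2
tcp_pos: [0.4108, 0.0005, 0.2824]
eef_rot: [-180.0, -0.0, -74.0]
contact_force: [1.1, 0.7, -0.5]
gripper_width: 0.0525
gripper_force: 0.0
```

Run:
```python
from h import *
from plant import r
s=r.get_state();p,R=pose(s);print(p,s["contact_force"],s["gripper_width"])
plan(p,R,[.415,-.155,.27],R,5,0.2)
```

```text
[0.41082021 0.00046182 0.28240253] [ 1.14857925  0.67474796 -0.4594499 ] 0.05253237009984395
{"slide":[0.2, 0.05, 0.02],"delta_rot":[0.0, 0.0, 0.0],"fingers":0.2},
{"slide":[0.2, 0.05, 0.01],"delta_rot":[-0.0, 0.0, 0.0],"fingers":0.2},
{"slide":[0.2, 0.06, 0.02],"delta_rot":[-0.0, 0.0, 0.0],"fingers":0.2},
{"slide":[0.2, 0.05, 0.02],"delta_rot":[-0.0, 0.0, 0.0],"fingers":0.2},
{"slide":[0.2, 0.05, 0.01],"delta_rot":[-0.0, 0.0, 0.0],"fingers":0.2},
end [ 0.4147 -0.1545  0.2704] [-179.96   -0.    -74.01]
```

{"method": "play_rows", "body": {"rows": [{"slide": [0.2, 0.05, 0], "delta_rot": [0, 0, 0], "fingers": 0.2}, {"slide": [0.25, 0.06, 0], "delta_rot": [0, 0, 0], "fingers": 0.2}, {"slide": [0.25, 0.06, 0], "delta_rot": [0, 0, 0], "fingers": 0.2}, {"slide": [0.2, 0.05, 0], "delta_rot": [0, 0, 0], "fingers": 0.2}, {"slide": [0.1, 0.03, 0], "delta_rot": [0, 0, 0], "fingers": 0.2}, {"slide": [0, 0, 0], "delta_rot": [0, 0, 0], "fingers": 0.2}, {"slide": [0, 0, 0], "delta_rot": [0, 0, 0], "fingers": 0.2}]}}

```text
time_s: 10.07
tcp_pos: [0.4161, -0.1537, 0.2802]
eef_rot: [180.0, 0.0, -74.0]
contact_force: [-0.4, 0.8, 0.3]
gripper_width: 0.0526
gripper_force: 0.0
```

Run:
```python
from h import *
from plant import r
c=wcam(r,"w3");print(c["s"]["tcp_pos"],c["s"]["eef_rot"],c["s"]["time_s"])
t=r.capture("top");pickle.dump(t,open("top3.pkl","wb"));sc=r.capture("scene");pickle.dump(sc,open("s3.pkl","wb"))
o=np.zeros((600,800,3),np.uint8)
o[:,:480]=cv2.resize(c["image"][100:300,230:390],(480,600),interpolation=cv2.INTER_CUBIC)
o[:280,480:]=cv2.resize(t["image"][225:295,390:470],(320,280),interpolation=cv2.INTER_CUBIC)
o[300:580,480:]=cv2.resize(sc["image"][290:360,345:425],(320,280),interpolation=cv2.INTER_CUBIC)
cv2.imwrite("pics/m3.png",o)
```

```text
[ 0.41613181 -0.15366197  0.28020145] [ 1.79995980e+02  8.27346822e-03 -7.40281237e+01] 10.075
```

View pics/m3.png

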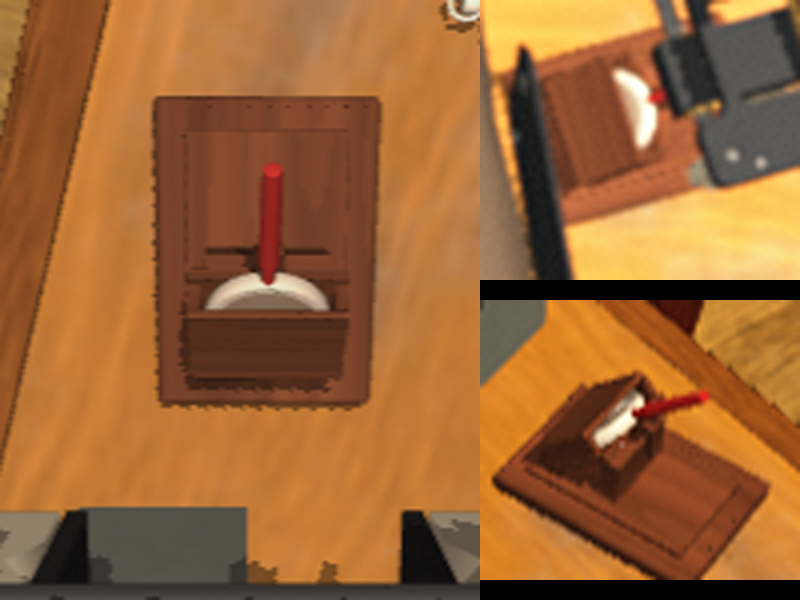

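The crop shows the stand base corners at (155,98), (380,98), (368,403) and (162,403). The red handle's tip is at (272,168) and its root at (268,282), pointing to the stand's +x, which is the tool's +x.

Run:
```python
from h import *
c=pickle.load(open("w3.pkl","rb"));sc=pickle.load(open("s3.pkl","rb"))
f=lambda u,v:(230+u/3,100+v/3)
P=[f(155,98)+(.065,.047,.012),f(380,98)+(.065,-.047,.012),f(368,403)+(-.065,-.047,.012),f(162,403)+(-.065,.047,.012)]
x,e=fit(c,P,[.41,-.17,-1.3]);print("stand",x.round(4),np.degrees(x[2]),e.round(1).tolist())
a=x[2];ax=np.array([np.cos(a),np.sin(a),0]);ay=np.array([-np.sin(a),np.cos(a),0]);o=np.array([x[0],x[1],0])
tip=ray(c,*f(272,168),.105);print("tip",tip.round(4),(tip-o)@ax,(tip-o)@ay)
# triangulate tip with scene
u,v=345+(705-480)/4,290+(398-300)/4
def lin(c,u,v):
    R=np.array(c["R"]);C=-R.T@np.array(c["t"]);d=R.T@np.array([(u-c["cx"])/c["fx"],(v-c["cy"])/c["fy"],1]);return C,d/np.linalg.norm(d)
A=0;b=0
for C,d in(lin(c,*f(272,168)),lin(sc,u,v)):
    M=np.eye(3)-np.outer(d,d);A=A+M;b=b+M@C
t3=np.linalg.solve(A,b);print("tri tip",t3.round(4),(t3-o)@ax,(t3-o)@ay)
# root of handle: 60-ish mm along from tip -> 
for L in(.046,.05): 
    q=tip-(ax+[0,0,1])/np.sqrt(2)*L;print("proj",L,[(a-b)*3 for a,b in zip(proj(c,q),(230,100))])
```

```text
stand [ 0.4142 -0.1801 -1.2934] -74.10826115531016 [[-0.8, -0.4], [0.7, -0.3], [1.1, 0.5], [-1.0, 0.4]]
tip [ 0.4251 -0.2166  0.105 ] 0.0380689617985579 0.00048817164879971786
tri tip [ 0.4251 -0.2168  0.1017] 0.038237493077076426 0.00048526950361030795
proj 0.046 [np.float64(268.7115571987934), np.float64(258.0776624396434)]
proj 0.05 [np.float64(268.45904525693766), np.float64(264.9945184823048)]
```

Run:
```python
from h import *
from plant import r
p,R=pose(r.get_state());print(R.as_euler("xyz",degrees=True))
R1=E(180,0,-74.1)*Ro.from_euler("y",45,degrees=True)
print(R1.as_matrix().round(3))
plan(p,R,[.409,-.1617,.22],R1,10,-0.25)
```

```text
[-1.79986975e+02  9.09931777e-04 -7.39604100e+01]
[[ 0.194 -0.962  0.194]
 [-0.68  -0.274 -0.68 ]
 [ 0.707  0.    -0.707]]
{"slide":[0.0, 0.01, 0.04],"delta_rot":[-0.0, 0.98, 0.0],"fingers":-0.25},
{"slide":[0.0, 0.0, 0.04],"delta_rot":[-0.0, 0.98, 0.01],"fingers":-0.25},
{"slide":[0.0, 0.01, 0.04],"delta_rot":[-0.0, 0.99, -0.0],"fingers":-0.25},
{"slide":[-0.0, 0.0, 0.04],"delta_rot":[-0.01, 0.98, 0.0],"fingers":-0.25},
{"slide":[-0.01, 0.01, 0.04],"delta_rot":[0.0, 0.98, 0.0],"fingers":-0.25},
{"slide":[-0.01, 0.01, 0.04],"delta_rot":[0.0, 0.98, 0.01],"fingers":-0.25},
{"slide":[-0.02, 0.0, 0.04],"delta_rot":[0.0, 0.98, -0.0],"fingers":-0.25},
{"slide":[-0.02, 0.01, 0.03],"delta_rot":[-0.0, 0.98, 0.0],"fingers":-0.25},
{"slide":[-0.02, 0.01, 0.04],"delta_rot":[-0.0, 0.99, 0.0],"fingers":-0.25},
{"slide":[-0.02, 0.0, 0.03],"delta_rot":[-0.0, 0.98, 0.01],"fingers":-0.25},
end [ 0.4092 -0.1614  0.2202] [-179.97  -45.01  -74.12]
```

{"method": "play_rows", "body": {"rows": [{"slide": [0, 0.01, 0.04], "delta_rot": [0, 0.98, 0], "fingers": -0.25}, {"slide": [0, 0, 0.04], "delta_rot": [0, 0.98, 0.01], "fingers": -0.25}, {"slide": [0, 0.01, 0.04], "delta_rot": [0, 0.99, 0], "fingers": -0.25}, {"slide": [0, 0, 0.04], "delta_rot": [0, 0.98, 0], "fingers": -0.25}, {"slide": [-0.01, 0.01, 0.04], "delta_rot": [0, 0.98, 0], "fingers": -0.25}]}}

```text
time_s: 10.85
tcp_pos: [0.4131, -0.1576, 0.2505]
eef_rot: [-179.9, -22.6, -74.0]
contact_force: [-0.2, -0.1, 1.2]
gripper_width: 0.0333
gripper_force: 0.0
```

{"method": "play_rows", "body": {"rows": [{"slide": [-0.01, 0.01, 0.04], "delta_rot": [0, 0.98, 0.01], "fingers": -0.25}, {"slide": [-0.02, 0, 0.04], "delta_rot": [0, 0.98, 0], "fingers": -0.25}, {"slide": [-0.02, 0.01, 0.03], "delta_rot": [0, 0.98, 0], "fingers": -0.25}, {"slide": [-0.02, 0.01, 0.04], "delta_rot": [0, 0.99, 0], "fingers": -0.25}, {"slide": [-0.02, 0, 0.03], "delta_rot": [0, 0.98, 0.01], "fingers": -0.25}, {"slide": [0, 0, 0], "delta_rot": [0, 0, 0], "fingers": -0.25}, {"slide": [0, 0, 0], "delta_rot": [0, 0, 0], "fingers": -0.25}]}}

```text
time_s: 11.72
tcp_pos: [0.418, -0.1553, 0.2321]
eef_rot: [179.1, -44.4, -74.1]
contact_force: [0.6, 0.0, -0.0]
gripper_width: 0.0327
gripper_force: 0.0
```

Run:
```python
from h import *
from plant import r
s=r.get_state();p,R=pose(s);print(p,R.as_euler("xyz",degrees=True),s["joints"].round(1),s["gripper_width"])
R1=E(180,0,-74.1)*Ro.from_euler("y",45,degrees=True)
p,R=plan(p,R,[.409,-.1617,.1342],R1,3,-0.25)
plan(p,R,[.4245,-.2161,.0776],R1,4,-0.25,3)
```

```text
[ 0.41802682 -0.15526067  0.23212396] [179.14550195 -44.3771322  -74.12749056] [ 37.7  -4.  -58.2  45.2 -65.2 -52.8] 0.03271647744575091
{"slide":[-0.15, 0.02, 0.16],"delta_rot":[0.06, 0.05, -0.0],"fingers":-0.25},
{"slide":[-0.14, 0.02, 0.16],"delta_rot":[0.07, 0.04, -0.0],"fingers":-0.25},
{"slide":[-0.15, 0.02, 0.16],"delta_rot":[0.06, 0.05, -0.0],"fingers":-0.25},
end [ 0.4096 -0.1613  0.1346] [-179.99  -45.02  -74.12]
{"slide":[-0.0, 0.001, 0.134],"delta_rot":[0.0, -0.001, -0.001],"fingers":-0.25},
{"slide":[-0.0, 0.001, 0.134],"delta_rot":[0.0, -0.001, -0.001],"fingers":-0.25},
{"slide":[-0.001, 0.002, 0.134],"delta_rot":[0.0, -0.001, -0.0],"fingers":-0.25},
{"slide":[0.0, 0.001, 0.134],"delta_rot":[0.001, -0.001, -0.001],"fingers":-0.25},
end [ 0.4245 -0.2161  0.0776] [-180.   -45.   -74.1]
```

Run:
```python
from h import *
from plant import r
p,R=pose(r.get_state())
R1=E(180,0,-74.1)*Ro.from_euler("y",24,degrees=True);z=R1.apply([0,0,1]);g=np.array([.4208,-.2032,.091])
tg=g+.019*z;print(tg,tg-.08*z)
p,R=plan(p,R,tg-.08*z,R1,5,-0.25)
# chair posts triangulation
def lin(c,u,v):
    R=np.array(c["R"]);C=-R.T@np.array(c["t"]);d=R.T@np.array([(u-c["cx"])/c["fx"],(v-c["cy"])/c["fy"],1]);return C,d/np.linalg.norm(d)
t=pickle.load(open("top0.pkl","rb"));sc=pickle.load(open("scene0.pkl","rb"))
for a,b in(((355,90),(432,195)),((163,88),(325,140))):
    A=0;q=0
    for C,d in(lin(t,*a),lin(sc,*b)):
        M=np.eye(3)-np.outer(d,d);A=A+M;q=q+M@C
    print("post",np.linalg.solve(A,q).round(3))
```

```text
[ 0.42291716 -0.21063233  0.07364264] [ 0.41400282 -0.1793383   0.14672627]
{"slide":[-0.06, 0.01, 0.1],"delta_rot":[0.04, -0.89, -0.01],"fingers":-0.25},
{"slide":[-0.05, 0.02, 0.11],"delta_rot":[0.04, -0.89, -0.01],"fingers":-0.25},
{"slide":[-0.04, 0.01, 0.11],"delta_rot":[0.03, -0.89, -0.0],"fingers":-0.25},
{"slide":[-0.04, 0.01, 0.11],"delta_rot":[0.04, -0.89, -0.01],"fingers":-0.25},
{"slide":[-0.03, 0.02, 0.11],"delta_rot":[0.04, -0.89, -0.01],"fingers":-0.25},
end [ 0.4131 -0.1789  0.147 ] [-180.    -23.98  -74.09]
post [ 0.724 -0.011  0.188]
post [0.698 0.386 0.207]
```

{"method": "play_rows", "body": {"rows": [{"slide": [-0.06, 0.01, 0.1], "delta_rot": [0.04, -0.89, -0.01], "fingers": -0.25}, {"slide": [-0.05, 0.02, 0.11], "delta_rot": [0.04, -0.89, -0.01], "fingers": -0.25}, {"slide": [-0.04, 0.01, 0.11], "delta_rot": [0.03, -0.89, 0], "fingers": -0.25}, {"slide": [-0.04, 0.01, 0.11], "delta_rot": [0.04, -0.89, -0.01], "fingers": -0.25}, {"slide": [-0.03, 0.02, 0.11], "delta_rot": [0.04, -0.89, -0.01], "fingers": -0.25}, {"slide": [0, 0, 0], "delta_rot": [0, 0, 0], "fingers": -0.25}, {"slide": [0, 0, 0], "delta_rot": [0, 0, 0], "fingers": -0.25}]}}

```text
time_s: 12.6
tcp_pos: [0.4133, -0.1794, 0.1478]
eef_rot: [-179.9, -24.1, -74.2]
contact_force: [-0.4, 0.0, -0.6]
gripper_width: 0.0332
gripper_force: 0.0
```

Run:
```python
from h import *
from plant import r
c=wcam(r,"w4");s=c["s"];p,R=pose(s);print(p,R.as_euler("xyz",degrees=True),s["joints"].round(1),s["gripper_width"])
R1=E(180,0,-74.1)*Ro.from_euler("y",24,degrees=True)
plan(p,R,[.4229,-.2106,.0736],R1,4,-0.25,3)
h=np.array([np.cos(np.radians(-74.1)),np.sin(np.radians(-74.1)),1])/2**.5;g=np.array([.4208,-.2032,.091])
print("tip",proj(c,g+.02*h),"grip",proj(c,g))
cv2.imwrite("pics/w4c.png",c["image"][0:400])
```

```text
[ 0.41329759 -0.17940721  0.14784533] [-179.92304846  -24.091344    -74.20410876] [ 19.9  -2.6 -56.2  35.9 -44.  -31.9] 0.033204976511328525
{"slide":[-0.001, -0.001, 0.135],"delta_rot":[-0.002, -0.005, -0.005],"fingers":-0.25},
{"slide":[-0.001, -0.001, 0.135],"delta_rot":[-0.002, -0.005, -0.005],"fingers":-0.25},
{"slide":[-0.0, -0.001, 0.135],"delta_rot":[-0.002, -0.005, -0.006],"fingers":-0.25},
{"slide":[-0.001, -0.001, 0.136],"delta_rot":[-0.002, -0.005, -0.005],"fingers":-0.25},
end [ 0.4229 -0.2107  0.0736] [180.  -24.  -74.1]
tip (np.float64(311.121472200703), np.float64(229.47947570982416)) grip (np.float64(311.1638569512856), np.float64(253.19336962309742))
```

View pics/w4c.png

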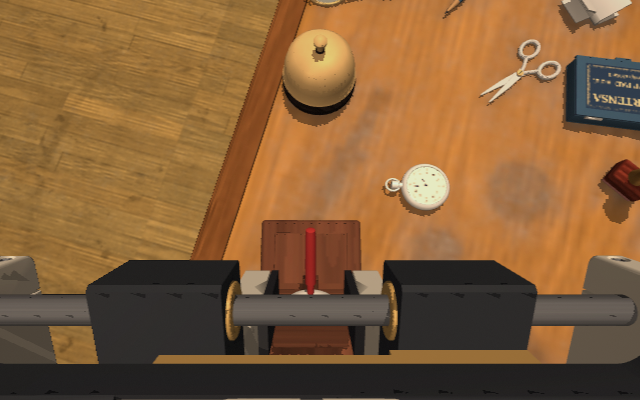

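The handle's tip is at (311,229), where it was predicted, centred between the fingers. I move in and close.

{"method": "play_rows", "body": {"rows": [{"slide": [0, 0, 0.13], "delta_rot": [0, 0, 0], "fingers": -0.25}, {"slide": [0, 0, 0.16], "delta_rot": [0, 0, 0], "fingers": -0.25}, {"slide": [0, 0, 0.15], "delta_rot": [0, 0, 0], "fingers": -0.25}, {"slide": [0, 0, 0.1], "delta_rot": [0, 0, 0], "fingers": -0.25}, {"slide": [0, 0, 0], "delta_rot": [0, 0, 0], "fingers": -0.25}, {"slide": [0, 0, 0], "delta_rot": [0, 0, 0], "fingers": -0.25}]}}

```text
time_s: 13.4
tcp_pos: [0.4371, -0.2098, 0.0907]
eef_rot: [178.8, -22.9, -74.2]
contact_force: [-0.9, -0.5, -0.4]
gripper_width: 0.0329
gripper_force: 0.0
```

{"method": "play_rows", "body": {"rows": [{"slide": [0, 0, -0.2], "delta_rot": [0, 0, 0], "fingers": -0.25}, {"slide": [0, 0, -0.25], "delta_rot": [0, 0, 0], "fingers": -0.25}, {"slide": [0, 0, 0], "delta_rot": [0, 0, 0], "fingers": -0.25}, {"slide": [0, 0, 0], "delta_rot": [0, 0, 0], "fingers": -0.25}]}}

```text
time_s: 13.9
tcp_pos: [0.4313, -0.1839, 0.1528]
eef_rot: [178.8, -22.8, -74.1]
contact_force: [-0.5, -0.0, -0.2]
gripper_width: 0.0332
gripper_force: 0.0
```

Run:
```python
from h import *
from plant import r
s=r.get_state();p,R=pose(s);print(p,R.as_euler("xyz",degrees=True),s["joints"].round(1),s["gripper_width"],s["contact_force"])
R1=E(180,0,-74.1)*Ro.from_euler("y",13,degrees=True);z=R1.apply([0,0,1]);g=np.array([.4208,-.2032,.091])
tg=g+.019*z;print(tg,tg-.08*z)
p,R=plan(p,R,tg-.08*z,R1,3,-0.25)
plan(p,R,tg,R1,4,-.25,3)
```

```text
[ 0.43133311 -0.18394089  0.152829  ] [178.83536961 -22.82546681 -74.13744864] [ 17.8  -0.2 -51.9  32.9 -45.4 -27.1] 0.033209850369692616 [-0.53376876 -0.04389358 -0.15077455]
[ 0.42197092 -0.20731055  0.07248697] [ 0.41704073 -0.19000297  0.15043657]
{"slide":[0.0, 0.03, 0.01],"delta_rot":[0.09, -0.71, -0.01],"fingers":-0.25},
{"slide":[0.0, 0.04, 0.0],"delta_rot":[0.08, -0.72, -0.01],"fingers":-0.25},
{"slide":[0.01, 0.03, 0.01],"delta_rot":[0.09, -0.71, -0.01],"fingers":-0.25},
end [ 0.4175 -0.1903  0.1506] [-179.98  -13.02  -74.1 ]
{"slide":[-0.001, 0.001, 0.133],"delta_rot":[-0.001, -0.001, 0.0],"fingers":-0.25},
{"slide":[-0.001, 0.0, 0.134],"delta_rot":[-0.001, -0.001, 0.0],"fingers":-0.25},
{"slide":[-0.0, 0.001, 0.133],"delta_rot":[-0.001, -0.001, 0.001],"fingers":-0.25},
{"slide":[-0.001, 0.001, 0.134],"delta_rot":[-0.001, -0.0, -0.0],"fingers":-0.25},
end [ 0.4219 -0.2074  0.0725] [180.  -13.  -74.1]
```

{"method": "play_rows", "body": {"rows": [{"slide": [0, 0.03, 0.01], "delta_rot": [0.09, -0.71, -0.01], "fingers": -0.25}, {"slide": [0, 0.04, 0], "delta_rot": [0.08, -0.72, -0.01], "fingers": -0.25}, {"slide": [0.01, 0.03, 0.01], "delta_rot": [0.09, -0.71, -0.01], "fingers": -0.25}, {"slide": [0, 0, 0], "delta_rot": [0, 0, 0], "fingers": -0.25}, {"slide": [0, 0, 0.15], "delta_rot": [0, 0, 0], "fingers": -0.25}, {"slide": [0, 0, 0.15], "delta_rot": [0, 0, 0], "fingers": -0.25}, {"slide": [0, 0, 0], "delta_rot": [0, 0, 0], "fingers": -0.25}]}}

```text
time_s: 14.78
tcp_pos: [0.4183, -0.201, 0.1048]
eef_rot: [179.6, -13.0, -74.1]
contact_force: [-0.3, -0.0, 0.1]
gripper_width: 0.0329
gripper_force: 0.0
```

Run:
```python
from h import *
from plant import r
s=r.get_state();p,R=pose(s);print(p,R.as_euler("xyz",degrees=True),s["joints"].round(1),s["contact_force"])
R1=E(180,0,-74.1)*Ro.from_euler("y",13,degrees=True);z=R1.apply([0,0,1]);g=np.array([.4208,-.2032,.091])
plan(p,R,g+.019*z,R1,3,-.25,3)
```

```text
[ 0.41827651 -0.20104848  0.10475655] [179.64040658 -13.03329516 -74.10804177] [  8.9   3.6 -49.1  21.4 -38.1 -10.1] [-0.26556761 -0.04525716  0.10610282]
{"slide":[-0.001, -0.005, 0.073],"delta_rot":[0.026, -0.002, -0.001],"fingers":-0.25},
{"slide":[-0.001, -0.004, 0.074],"delta_rot":[0.027, -0.003, -0.0],"fingers":-0.25},
{"slide":[-0.001, -0.004, 0.073],"delta_rot":[0.026, -0.002, -0.001],"fingers":-0.25},
end [ 0.4219 -0.2073  0.0725] [-180.   -13.   -74.1]
```

{"method": "play_rows", "body": {"rows": [{"slide": [-0.001, -0.005, 0.07], "delta_rot": [0.026, 0, 0], "fingers": -0.25}, {"slide": [-0.001, -0.004, 0.08], "delta_rot": [0.026, 0, 0], "fingers": -0.25}, {"slide": [-0.001, -0.004, 0.07], "delta_rot": [0.026, 0, 0], "fingers": -0.25}, {"slide": [0, 0, 0], "delta_rot": [0, 0, 0], "fingers": -0.25}, {"slide": [0, 0, 0], "delta_rot": [0, 0, 0], "fingers": -0.25}]}}

```text
time_s: 15.4
tcp_pos: [0.4245, -0.2066, 0.0747]
eef_rot: [-179.7, -13.0, -74.1]
contact_force: [0.3, -0.4, 0.5]
gripper_width: 0.0333
gripper_force: 0.0
```

Run:
```python
from plant import r
s=r.get_state();print(s["joints"].round(2),s["qd"].round(2),s["tcp_pos"],s["eef_rot"])
```

```text
[  7.11   6.63 -52.    25.16 -31.5  -12.76] [-0.02 -0.39  0.2  -0.13  0.02  0.01] [ 0.42445137 -0.20660662  0.07472553] [-179.66746854  -13.04071256  -74.12628066]
```

{"method": "play_rows", "body": {"rows": [{"slide": [0, 0.015, 0.01], "delta_rot": [-0.05, 0, 0], "fingers": -0.25}, {"slide": [0, 0, 0], "delta_rot": [0, 0, 0], "fingers": -0.25}, {"slide": [0, 0, 0], "delta_rot": [0, 0, 0], "fingers": -0.25}]}}

```text
time_s: 15.78
tcp_pos: [0.4222, -0.2076, 0.073]
eef_rot: [-179.9, -13.0, -74.1]
contact_force: [-0.2, 0.4, -0.3]
gripper_width: 0.0332
gripper_force: 0.0
```

Run:
```python
from plant import r
s=r.get_state();print(s["joints"].round(2),s["qd"].round(2),s["tcp_pos"],s["eef_rot"])
```

```text
[  7.01   6.75 -52.2   25.27 -31.42 -12.83] [ 0.    0.03  0.01 -0.06  0.12  0.03] [ 0.42218663 -0.20758564  0.07298115] [-179.90743027  -13.02844948  -74.12868367]
```

On target. I close with 25 N.

{"method": "play_rows", "body": {"rows": [{"slide": [0, 0, 0], "delta_rot": [0, 0, 0], "fingers": -1}, {"slide": [0, 0, 0], "delta_rot": [0, 0, 0], "fingers": -1}, {"slide": [0, 0, 0], "delta_rot": [0, 0, 0], "fingers": -1}, {"slide": [0, 0, 0], "delta_rot": [0, 0, 0], "fingers": -1}, {"slide": [0, 0, 0], "delta_rot": [0, 0, 0], "fingers": -1}, {"slide": [0, 0, 0], "delta_rot": [0, 0, 0], "fingers": -1}], "squeeze": 25}}

```text
time_s: 16.52
tcp_pos: [0.4221, -0.2076, 0.0728]
eef_rot: [-179.9, -13.0, -74.1]
contact_force: [0.1, 0.7, 0.2]
gripper_width: 0.0071
gripper_force: 25.0
```

Run:
```python
from h import *
from plant import r
p,R=pose(r.get_state());print(p,r.get_state()["contact_force"],r.get_state()["gripper_force"])
h=np.array([np.cos(np.radians(-74.1)),np.sin(np.radians(-74.1)),1])/2**.5
plan(p,R,p+.08*h,R,6,-1,3)
```

```text
[ 0.42206491 -0.20763966  0.07281974] [0.10140517 0.73936044 0.1888594 ] 25.000312328338623
{"slide":[0.075, -0.0, -0.047],"delta_rot":[0.0, 0.0, 0.0],"fingers":-1},
{"slide":[0.076, -0.0, -0.047],"delta_rot":[0.0, 0.0, 0.0],"fingers":-1},
{"slide":[0.075, -0.0, -0.047],"delta_rot":[0.0, 0.0, 0.0],"fingers":-1},
{"slide":[0.076, -0.0, -0.047],"delta_rot":[0.0, 0.0, 0.0],"fingers":-1},
{"slide":[0.075, -0.0, -0.047],"delta_rot":[0.0, 0.0, 0.0],"fingers":-1},
{"slide":[0.075, -0.001, -0.047],"delta_rot":[0.0, 0.0, 0.0],"fingers":-1},
end [ 0.4376 -0.262   0.1293] [-179.93  -13.02  -74.13]
```

{"method": "play_rows", "body": {"rows": [{"slide": [0.04, 0, -0.025], "delta_rot": [0, 0, 0], "fingers": -1}, {"slide": [0.076, 0, -0.047], "delta_rot": [0, 0, 0], "fingers": -1}, {"slide": [0.076, 0, -0.047], "delta_rot": [0, 0, 0], "fingers": -1}, {"slide": [0.076, 0, -0.047], "delta_rot": [0, 0, 0], "fingers": -1}, {"slide": [0.076, 0, -0.047], "delta_rot": [0, 0, 0], "fingers": -1}, {"slide": [0.076, 0, -0.047], "delta_rot": [0, 0, 0], "fingers": -1}, {"slide": [0.04, 0, -0.025], "delta_rot": [0, 0, 0], "fingers": -1}, {"slide": [0, 0, 0], "delta_rot": [0, 0, 0], "fingers": -1}]}}

```text
time_s: 17.52
tcp_pos: [0.4379, -0.2633, 0.1303]
eef_rot: [-179.9, -13.0, -74.2]
contact_force: [-0.8, -0.1, -1.8]
gripper_width: 0.0065
gripper_force: 25.0
```

Run:
```python
from h import *
from plant import r
p,R=pose(r.get_state())
p,R=plan(p,R,[.438,-.255,.30],R,4,-1)
R1=E(180,0,-74.1)*Ro.from_euler("y",-32,degrees=True)
g=np.array([.4176,.1754,.12])+.063*np.array([.274,-.962,0]);t=g+.019*R1.apply([0,0,1]);print("final tcp",t)
plan(p,R,[t[0],t[1],.30],R1,12,-1)
```

```text
{"slide":[0.05, -0.0, -0.28],"delta_rot":[0.0, 0.0, 0.0],"fingers":-1},
{"slide":[0.05, -0.01, -0.28],"delta_rot":[0.0, 0.0, 0.0],"fingers":-1},
{"slide":[0.05, -0.0, -0.28],"delta_rot":[0.0, 0.0, 0.0],"fingers":-1},
{"slide":[0.05, -0.01, -0.27],"delta_rot":[0.0, 0.0, 0.0],"fingers":-1},
end [ 0.4382 -0.2546  0.2992] [-179.9   -13.03  -74.17]
final tcp [0.43210365 0.12447726 0.10388709]
{"slide":[-0.2, -0.05, -0.05],"delta_rot":[-0.0, -0.82, -0.0],"fingers":-1},
{"slide":[-0.2, -0.06, -0.03],"delta_rot":[-0.0, -0.82, -0.0],"fingers":-1},
{"slide":[-0.2, -0.05, -0.02],"delta_rot":[-0.01, -0.82, -0.0],"fingers":-1},
{"slide":[-0.2, -0.06, -0.01],"delta_rot":[0.0, -0.81, -0.0],"fingers":-1},
{"slide":[-0.21, -0.05, 0.01],"delta_rot":[-0.0, -0.82, -0.0],"fingers":-1},
{"slide":[-0.2, -0.06, 0.02],"delta_rot":[-0.0, -0.82, -0.0],"fingers":-1},
{"slide":[-0.2, -0.05, 0.03],"delta_rot":[-0.0, -0.82, -0.0],"fingers":-1},
{"slide":[-0.2, -0.05, 0.05],"delta_rot":[-0.01, -0.82, -0.0],"fingers":-1},
{"slide":[-0.19, -0.06, 0.06],"delta_rot":[0.0, -0.82, -0.01],"fingers":-1},
{"slide":[-0.19, -0.05, 0.07],"delta_rot":[-0.0, -0.82, 0.0],"fingers":-1},
{"slide":[-0.19, -0.06, 0.09],"delta_rot":[-0.0, -0.82, 0.0],"fingers":-1},
{"slide":[-0.18, -0.05, 0.09],"delta_rot":[-0.0, -0.81, 0.0],"fingers":-1},
end [0.4319 0.1244 0.3003] [-179.97   31.98  -74.08]
```

{"method": "play_rows", "body": {"rows": [{"slide": [0.03, 0, -0.15], "delta_rot": [0, 0, 0], "fingers": -1}, {"slide": [0.05, -0.01, -0.27], "delta_rot": [0, 0, 0], "fingers": -1}, {"slide": [0.05, 0, -0.27], "delta_rot": [0, 0, 0], "fingers": -1}, {"slide": [0.05, -0.01, -0.27], "delta_rot": [0, 0, 0], "fingers": -1}, {"slide": [0.02, 0, -0.15], "delta_rot": [0, 0, 0], "fingers": -1}, {"slide": [-0.1, -0.03, -0.03], "delta_rot": [0, 0, 0], "fingers": -1}]}}

```text
time_s: 18.27
tcp_pos: [0.4387, -0.238, 0.3015]
eef_rot: [-179.8, -13.1, -74.2]
contact_force: [0.8, -0.4, -1.0]
gripper_width: 0.0071
gripper_force: 25.0
```

{"method": "play_rows", "body": {"rows": [{"slide": [-0.2, -0.05, -0.05], "delta_rot": [0, -0.82, 0], "fingers": -1}, {"slide": [-0.2, -0.06, -0.03], "delta_rot": [0, -0.82, 0], "fingers": -1}, {"slide": [-0.2, -0.05, -0.02], "delta_rot": [-0.01, -0.82, 0], "fingers": -1}, {"slide": [-0.2, -0.06, -0.01], "delta_rot": [0, -0.81, 0], "fingers": -1}, {"slide": [-0.21, -0.05, 0.01], "delta_rot": [0, -0.82, 0], "fingers": -1}, {"slide": [-0.2, -0.06, 0.02], "delta_rot": [0, -0.82, 0], "fingers": -1}]}}

```text
time_s: 19.02
tcp_pos: [0.4352, -0.0471, 0.3]
eef_rot: [180.0, 9.6, -74.1]
contact_force: [0.5, -1.1, -1.8]
gripper_width: 0.007
gripper_force: 25.0
```

{"method": "play_rows", "body": {"rows": [{"slide": [-0.2, -0.05, 0.03], "delta_rot": [0, -0.82, 0], "fingers": -1}, {"slide": [-0.2, -0.05, 0.05], "delta_rot": [-0.01, -0.82, 0], "fingers": -1}, {"slide": [-0.19, -0.06, 0.06], "delta_rot": [0, -0.82, -0.01], "fingers": -1}, {"slide": [-0.19, -0.05, 0.07], "delta_rot": [0, -0.82, 0], "fingers": -1}, {"slide": [-0.15, -0.05, 0.07], "delta_rot": [0, -0.82, 0], "fingers": -1}, {"slide": [-0.1, -0.03, 0.05], "delta_rot": [0, -0.81, 0], "fingers": -1}, {"slide": [0, 0, 0], "delta_rot": [0, 0, 0], "fingers": -1}, {"slide": [0, 0, 0], "delta_rot": [0, 0, 0], "fingers": -1}]}}

```text
time_s: 20.02
tcp_pos: [0.4328, 0.1198, 0.3006]
eef_rot: [180.0, 31.9, -74.1]
contact_force: [-0.0, 0.8, -1.1]
gripper_width: 0.0073
gripper_force: 25.0
```

Run:
```python
from h import *
from plant import r
s=r.get_state();p,R=pose(s);print(p,R.as_euler("xyz",degrees=True),s["joints"].round(1),s["gripper_width"],s["gripper_force"])
R1=E(180,0,-74.1)*Ro.from_euler("y",-32,degrees=True)
p,R=plan(p,R,[.4321,.1245,.2],R1,3,-1,3)
plan(p,R,[.4321,.1245,.104],R1,5,-1,3)
sc=r.capture("scene");pickle.dump(sc,open("s5.pkl","wb"));cv2.imwrite("pics/s5.png",cv2.resize(sc["image"][100:350,230:480],(600,600)))
```

```text
[0.43275831 0.11981422 0.30055157] [179.95007384  31.88750734 -74.09531947] [ 10.9   2.4  -7.3 -31.9 -84.4   9.4] 0.007303100819849976 24.99990999698639
{"slide":[0.109, -0.002, 0.195],"delta_rot":[0.004, -0.008, 0.0],"fingers":-1},
{"slide":[0.11, -0.001, 0.195],"delta_rot":[0.004, -0.008, 0.001],"fingers":-1},
{"slide":[0.109, -0.002, 0.195],"delta_rot":[0.003, -0.009, -0.0],"fingers":-1},
end [0.4322 0.1245 0.2001] [180.   32.  -74.1]
{"slide":[0.068, 0.0, 0.109],"delta_rot":[0.0, 0.0, -0.0],"fingers":-1},
{"slide":[0.068, 0.0, 0.108],"delta_rot":[0.0, 0.0, -0.0],"fingers":-1},
{"slide":[0.067, 0.0, 0.109],"delta_rot":[0.0, 0.0, -0.0],"fingers":-1},
{"slide":[0.068, 0.0, 0.109],"delta_rot":[0.0, 0.0, -0.0],"fingers":-1},
{"slide":[0.068, 0.0, 0.108],"delta_rot":[0.0, 0.0, -0.0],"fingers":-1},
end [0.4321 0.1245 0.104 ] [180.   32.  -74.1]
```

View pics/s5.png

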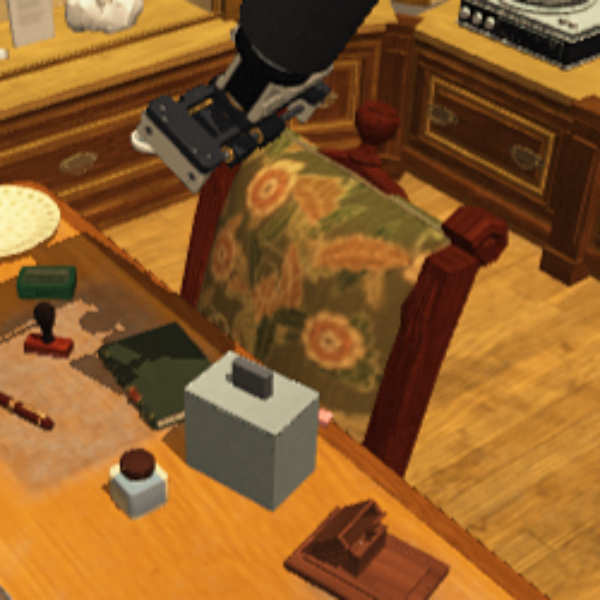

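The cover stands upright between the book and the empty stand. The gripper holds the magnifier over the book, with the white rim at crop (140,138). I descend.

{"method": "play_rows", "body": {"rows": [{"slide": [0.08, 0, 0.14], "delta_rot": [0, 0, 0], "fingers": -1}, {"slide": [0.13, -0.002, 0.22], "delta_rot": [0, 0, 0], "fingers": -1}, {"slide": [0.12, -0.002, 0.22], "delta_rot": [0, 0, 0], "fingers": -1}, {"slide": [0.12, 0, 0.2], "delta_rot": [0, 0, 0], "fingers": -1}, {"slide": [0.1, 0, 0.16], "delta_rot": [0, 0, 0], "fingers": -1}, {"slide": [0.07, 0, 0.12], "delta_rot": [0, 0, 0], "fingers": -1}, {"slide": [0.045, 0, 0.068], "delta_rot": [0, 0, 0], "fingers": -1}, {"slide": [0, 0, 0], "delta_rot": [0, 0, 0], "fingers": -1}]}}

```text
time_s: 21.08
tcp_pos: [0.4319, 0.1253, 0.1041]
eef_rot: [179.9, 32.0, -74.1]
contact_force: [-0.1, -0.0, -1.3]
gripper_width: 0.0072
gripper_force: 25.0
```

Run:
```python
from h import *
from plant import r
s=r.get_state();p,R=pose(s);print(p,R.as_euler("xyz",degrees=True),s["contact_force"])
hd=R.apply(Ro.from_euler("y",45,degrees=True).apply([1,0,0])) # after the turn
t=r.capture("top");sc=r.capture("scene");pickle.dump((t,sc),open("f.pkl","wb"))
for n,c in(("top",t),("sc",sc)): print(n,np.round(proj(c,[.4176,.1754,.118]),1),np.round(proj(c,[.4176,.1754,.018]),1))
o=np.zeros((600,800,3),np.uint8)
o[:480,:400]=cv2.resize(t["image"][200:296,220:300],(400,480),interpolation=cv2.INTER_CUBIC)
o[:400,400:]=cv2.resize(sc["image"][180:280,250:350],(400,400),interpolation=cv2.INTER_CUBIC)
cv2.imwrite("pics/f.png",o)
```

```text
[0.43189912 0.12530016 0.1041402 ] [179.92636621  31.98216029 -74.09434767] [-0.09002379 -0.01990021 -1.3129948 ]
top [265.3 243.9] [269.6 253.2]
sc [296.1 224. ] [297.4 253.1]
```

View pics/f.png

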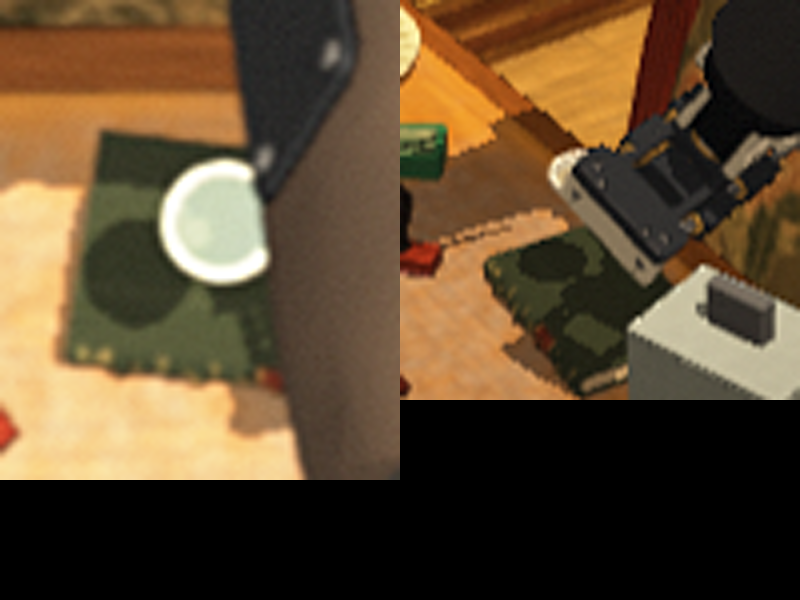

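The top view shows the lens rim centred at pixel (264.4,244.2), against (265.3,243.9) predicted for the point 10 cm over the book's middle. The book and the cover are clear of it, so I settle and hand in.

{"method": "play_rows", "body": {"rows": [{"slide": [0, 0, 0], "delta_rot": [0, 0, 0], "fingers": -1}, {"slide": [0, 0, 0], "delta_rot": [0, 0, 0], "fingers": -1}, {"slide": [0, 0, 0], "delta_rot": [0, 0, 0], "fingers": -1}, {"slide": [0, 0, 0], "delta_rot": [0, 0, 0], "fingers": -1}]}}

```text
time_s: 21.68
tcp_pos: [0.432, 0.1254, 0.1046]
eef_rot: [-180.0, 32.0, -74.1]
contact_force: [-0.1, 0.9, -0.5]
gripper_width: 0.0071
gripper_force: 25.0
```

```bash
python3 -c "
from plant import r
print(r.get_state()['gripper_force']);print(r.close_job())"
```

```text
24.999857246875763
the job is handed in; nothing more can be done
None
```

I handed the job in at about 21.7 s, but no verdict came back: the cover stands upright on the desk, and the gripper holds the magnifier about 10 cm over the book's middle, its level taken from the tool's angle because no camera showed it directly.

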